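# Free a locked centrifuge lid with the emergency release pin

## Robot

A 6-joint arm with a two-finger parallel gripper is mounted at the origin on the work surface. World frame = base frame: x ahead of the robot, y to its left, z up, the work surface at z = 0. Lengths are in m, angles in rad, forces in N, time in s.
With the tool pointing down it reaches from about 0.375 to 0.825 m from the base axis. Payload 5.5 kg.
Tool frame: the origin (TCP) lies between the finger pads; the fingertips stand 11 mm ahead of it and the grasp point (between the pads) lies 8 mm behind it; z points along the fingers, y is the line along which they close (so a half turn about z gives the same grasp; the last joint's range is limited). The gripper opens to 85 mm and grips with 20 to 120 N. Pads are 22 mm wide; open, the fingers measure 114 mm over their backs; the gripper's body (76 mm by 85 mm) begins 54 mm behind the grasp point. The pads swing forward as they close: fully open they stand 13 mm farther back than shut.
Start: joints at [0, 0.314, -0.047, 1.21, 0, 1.571], TCP at [0.6, -0, 0.242] pointing down, gripper open.
Joint ranges: [-2.67, 2.67], [-0.69, 1.73], [-1.03, 1.25], [-2.08, 2.16], [-1.42, 1.45], [-3.14, 3.14]. Speed limits (rad/s): [2.39, 2.39, 3.01, 3.14, 3.14, 3.14].

## Interface

Orientations are given as a unit quaternion [x, y, z, w].
In Python, from station import status, eyes, ticket, spotter gives the robot as it stands. The module is installed in compiled form; this text tells all that it offers.
- The arm moves only by the shell command python3 -m creep 'ROWS'. ROWS is JSON, a list of rows, each a list of 7 numbers: the shift along the tool's x, y, z in mm, then the turn, a rotation vector about the tool's x, y, z in degrees, then the finger opening in mm, from 0 to 85.4. In form: [[x, y, z, ax, ay, az, jaw], ...]. A call has exactly 10 rows; each row shifts and turns the commanded pose from where the row before left it, along the tool's axes as they then stand; what a row does not reach is not made up. A row lasts 1/8 s, in which the tool goes at most 62.5 mm and 10.7 degrees, less where a joint would pass 70% of its speed; a pose out of reach is approached as far as the arm can. A call with a gripper value outside its range is refused whole. The fingers move at their own pace and stop on an object; the grip force is fixed at half the most. Time passes only in rows, so rows that do not move let the fingers close, or fill a call up. It gives the time, the measured TCP pose, the force, the opening and the grip force at its end, in the units of the state.
- status.get_state(): the state, without advancing time (a new reading comes with each control period).
- eyes.snapshot(name): name is "scene" or "side" or "wrist"; returns a dict with "image" (400x640x3 uint8, red, green, blue), "intrinsics" (3x3 intrinsics, pixels), "rvec" (rotation vector, rad) and "tvec" (3), from world to camera coordinates, as OpenCV has them. Camera axes: x right, y down, z forward; pixel columns grow to the right and rows downward; lengths in m; the calibration is good to about 2 mm. A picture is of the moment at which its call begins. There is no depth.
- ticket.finish_job(): hands the job in; it is judged then, once.
Trained networks look in a picture, given as the dict that the camera call returned (one of the last four; its "shot" number tells which), for a name from the list of things; names that differ only in an ending like _2 or _b are one class to them, and where a whole thing is asked for, a point or a joint stands for the part that bears it (a point fixed in the world has none). Each returns a list of dicts, best first, with "conf" (0 to 1); they miss things now and then, are a little off and sometimes report something else, mostly with a low value. They report only what shows in the picture. A call takes as long as a camera call. They do not tell look-alikes from the thing itself.
- spotter.masks_of(picture, name): "pixels" (400x640 bool, what is visible of it).
- spotter.pinpoint(picture, name): "centre" ([x, y, z] in m, in the coordinates of the camera as it stood for that picture, good to about 4 mm: a listed point, or the origin of a listed thing).
The state is a dict: "time": time; "q": joint angles; "qd": joint speeds; "effort": joint torques, N m; "tcp_pos": TCP position; "tool_rot": TCP orientation; "contact_force": force on the tool from outside, world axes, zero at the start; "moment": the same for the moment, N m; "width": finger opening in m; "finger_force": force on a finger pad.
Only numpy, scipy, OpenCV 4.12 (cv2) and the standard library are available. Lean on these libraries where they do the work, as an engineer would, in place of code of your own. Each camera call takes 0.05 s, during which the arm holds its last target. There are 200 camera calls.

## Task

The centrifuge has lost power with its lid locked down. Draw the release pin from the tool rack, push it down through the access hole in the front deck - feel lightly for the guide hole in the latch plate underneath, which is always a few millimetres out of line - and press until the latch trips and the lid springs right open; then hang the pin back in the tool rack. The plate and latch bend easily, so never bear on the centrifuge with the pin harder than 40 N, and leave everything else on the bench as it stands.

Things in the scene. Friction and masses are not known exactly. Their poses are not given: they have to be found in the camera images.
- pin_grip (a point): Centre of the release pin's grip: plain straight dark cylinder, 16 mm diameter, 50 mm tall, upright, z axis up along the pin (loose, 35 to 60 g). A straight steel rod 5 mm thick, 80 mm long, flat-ended, points down from it on the same axis. The pin hangs in the rack, rod through a hole, underside of the grip (25 mm below this point) on the rack's top plate. Which of the four holes varies.
- pin_tip (a point): Flat end of the pin's rod, on its axis, 105 mm below pin_grip.
- rack: Fixed aluminium tool rack, 90 (x) x 210 (y) x 95 mm (z); origin at the centre of its underside, on the bench. Top plate 70 x 210 x 8 mm, its top face 95 mm up, with four 11 mm through holes in a row at y = -75, -25, 25, 75 mm, x = 0, each with one tool. Below the plate it is open, 81 mm clear, down to a 6 mm base plate.
- centrifuge: Fixed off-white bench centrifuge, 280 (x) x 230 (y) x 130 mm (z) without lid; origin at the centre of its underside, x to its back (hinge), y to its left, z up. Flat front deck 130 mm up with display and keypad, and the access hole between them. The lid (28 mm thick, 200 mm wide) lies on top from 40 mm behind the access hole's centre to the back.
- release_hole (a point): Centre of the access hole at the deck's top face: 18 mm diameter, in a flat dark rubber ring 25 mm across; deck 4 mm thick. 14 mm below the deck's top face lies the top of the latch plate (rigid, 4 mm thick) with a guide hole of 7.5 mm diameter for the pin. The guide hole's centre is 2.8 to 4.2 mm off this point in an unknown direction, different each time: to be felt.
- lid (a joint): Opening angle of the lid, rad: 0 locked shut, 1.15 fully open. The latch lever lies under the guide hole, 30 mm below the deck's top face. Pushed down with the pin it resists with about 4 to 7 N, trips after 5 to 7 mm and meets a hard stop after 9 to 11 mm. When it trips, a strut swings the lid up and back by itself, away from the hole, within about 2 s.
- nut_driver: Bystander hanging in the rack: fat dark grip, 27 mm diameter, 58 mm tall. Origin on its axis at the top plate's top face.
- screwdriver: Bystander hanging in the rack: waisted dark grip, 23 mm diameter, 60 mm tall. Origin on its axis at the top plate's top face.
- hook_pick: Bystander hanging in the rack: short dark grip, 16 mm diameter, 36 mm tall. Origin on its axis at the top plate's top face.
- beaker: Bystander: glass beaker, 64 mm diameter, 85 mm tall, origin under its centre.
- solvent: Bystander: amber bottle, 72 mm diameter, 170 mm tall, origin under its centre.
- jar: Bystander: clear jar with white cap, 60 mm diameter, 75 mm tall, origin under its centre.
- vial0: Bystander: small glass vial, 12 mm diameter, 33 mm tall, origin under its centre.
- vial1: Bystander: small glass vial, 12 mm diameter, 33 mm tall, origin under its centre.
Not all that is in view belongs to the job. Leave any pink or purple look-alike of the rack alone.

How it is judged:
On the way, in this order (a step that is already met when the one before it is completed fails the run):
1. the pin is drawn clear of the rack (height (world z) of pin_tip above 0.1 m), for 0.1 s.
2. the lid comes free while the pin's end is down in the access hole, past the latch plate (horizontal distance between pin_tip and release_hole below 0.012 m and z of pin_tip in the frame of release_hole below -0.028 m and value of joint lid above 0.05 rad).
At the end, for the whole second after the job is handed in: The lid stands open (joint above 1.0 rad), and the pin hangs at rest and released in one of the rack's holes: upright within 0.15 rad, its grip seated on the rack's top plate (grip centre 114 to 126 mm above the rack's underside, within 12 mm of the row of holes), its rod down through the hole (value of joint lid above 1 rad and z of pin_grip in the frame of rack between 0.114 and 0.126 m and x of pin_grip in the frame of rack between -0.012 and 0.012 m and z of pin_tip in the frame of rack below 0.03 m and angle between pin_grip's own z axis and vertical below 0.15 rad and linear speed of pin below 0.02 m/s); the robot touches nothing.
It fails at once if the pin bears on the centrifuge (deck, latch plate, latch or lid) with more than 40 N (contact force between pin and centrifuge above 40 N).
It fails at once if another tool in the rack, or a bottle, jar, beaker or vial is shifted by more than 20 mm (distance of any of nut_driver, screwdriver, hook_pick, beaker, solvent, jar, vial0, vial1 from where it was at the start of the episode above 0.02 m).
It also fails if it takes over 72 s, if anything falls off the work surface, if the arm or the gripper's body presses on something with over 40 N, if the wrist force passes 120 N, or if a joint passes its speed limit or range.

## Working session

There is one attempt and no reset: what is moved stays moved. The work goes in short steps, Python scripts to look and compute and a shell command to move; the robot and the scene stay as the last step left them, time stands still between calls to the robot, and variables do not carry over. Pictures are saved under pics/ and viewed, at most 10 in all, crops included, and the job is handed in when it is done.

```bash
mkdir -p pics; cat > h.py <<'E'
import numpy as np, cv2
from scipy.spatial.transform import Rotation as R
from station import status, eyes, ticket, spotter
def snap(n,f=None):
    p=eyes.snapshot(n)
    if f: cv2.imwrite('pics/'+f,p['image'][:,:,::-1])
    return p
def w(p,c): # camera->world
    Rm=cv2.Rodrigues(np.array(p['rvec'],float))[0]; return Rm.T@(np.array(c)-np.array(p['tvec']).ravel())
def px(p,X):
    return cv2.projectPoints(np.array(X,float).reshape(-1,1,3),np.array(p['rvec'],float),np.array(p['tvec'],float),np.array(p['intrinsics']),None)[0].reshape(-1,2)
def tri(p1,u1,p2,u2):
    P=[np.array(p['intrinsics'])@np.c_[cv2.Rodrigues(np.array(p['rvec'],float))[0],np.array(p['tvec']).reshape(3,1)] for p in(p1,p2)]
    X=cv2.triangulatePoints(P[0],P[1],np.array(u1,float).reshape(2,1),np.array(u2,float).reshape(2,1)); return (X[:3]/X[3]).ravel()
def onz(p,u,z):
    Rm=cv2.Rodrigues(np.array(p['rvec'],float))[0]; C=-Rm.T@np.array(p['tvec']).ravel()
    d=Rm.T@np.linalg.inv(np.array(p['intrinsics']))@np.array([u[0],u[1],1.]); return C+d*(z-C[2])/d[2]
E
python3 - <<'E'
from h import *
np.set_printoptions(precision=4,suppress=True)
for n in('scene','side'):
    p=snap(n,n+'0.png')
    for t in('pin_grip','rack','centrifuge','release_hole','nut_driver','screwdriver','hook_pick','beaker','solvent','jar'):
        for d in spotter.pinpoint(p,t)[:3]:
            X=w(p,d['centre']); print(n,t,round(d['conf'],2),X,px(p,X)[0].round())
print(status.get_state())
E
```

```text
scene pin_grip 0.62 [0.5005 0.3746 0.1199] [414. 222.]
scene rack 0.7 [ 0.3185  0.6082 -0.0019] [489. 233.]
scene rack 0.62 [0.4828 0.3003 0.0001] [387. 239.]
scene rack 0.42 [ 0.5228 -0.0962  0.1302] [271. 184.]
scene release_hole 0.93 [ 0.5233 -0.0979  0.1296] [271. 185.]
scene nut_driver 0.58 [0.481  0.2737 0.0962] [383. 214.]
scene screwdriver 0.5 [0.4878 0.3244 0.093 ] [398. 221.]
scene hook_pick 0.47 [0.4656 0.2273 0.0939] [370. 208.]
scene beaker 0.58 [ 0.5532 -0.5009  0.0019] [172. 189.]
scene solvent 0.68 [ 0.4377 -0.4154 -0.0011] [209. 178.]
scene jar 0.83 [ 0.3529 -0.3212  0.0017] [242. 172.]
side pin_grip 0.46 [0.5041 0.3767 0.1152] [305. 275.]
side rack 0.82 [ 0.264   0.3424 -0.0031] [380. 296.]
side rack 0.76 [ 0.3196  0.6169 -0.0021] [352. 377.]
side rack 0.6 [0.4824 0.298  0.0017] [317. 273.]
side centrifuge 0.63 [ 0.6159 -0.0819 -0.0008] [301. 185.]
side release_hole 0.78 [ 0.5263 -0.1017  0.1303] [325. 161.]
side nut_driver 0.67 [0.4786 0.2745 0.0921] [319. 252.]
side screwdriver 0.67 [0.4943 0.32   0.09  ] [312. 264.]
side screwdriver 0.41 [ 0.6435  0.2052 -0.0018] [277. 244.]
side hook_pick 0.54 [0.4718 0.2244 0.0975] [324. 239.]
side hook_pick 0.24 [ 0.6183 -0.0815 -0.0024] [301. 185.]
side solvent 0.84 [ 0.4359 -0.41   -0.0024] [358. 134.]
side jar 0.83 [ 0.3502 -0.3204 -0.0041] [376. 152.]
{'time': 1.1, 'q': array([ 0.    ,  0.3135, -0.0471,  1.2102,  0.    ,  1.5708]), 'qd': array([ 0.0013, -0.    ,  0.0001,  0.0012, -0.0002, -0.0011]), 'effort': array([  0.    , -53.9472,  34.0057,   0.0016,   0.    ,  -0.    ]), 'tcp_pos': array([0.6   , 0.    , 0.2423]), 'tool_rot': array([ 0.7071,  0.7071, -0.    , -0.    ]), 'contact_force': array([ 0.0145, -0.6362,  0.5731]), 'moment': array([ 0.0238,  0.0059, -0.0333]), 'finger_force': 0.0, 'width': 0.08473748838660823}
```

View pics/scene0.png

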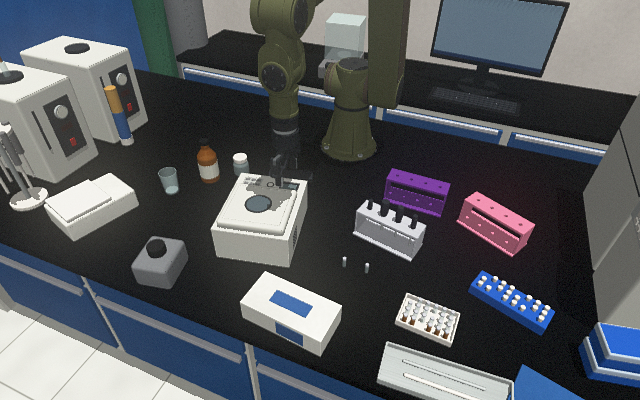

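View pics/side0.png

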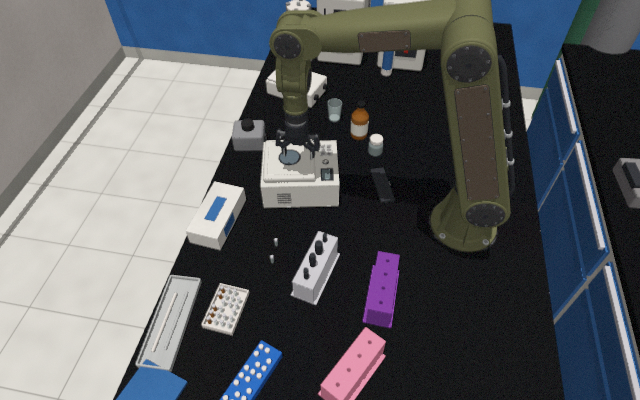

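Candidates for the pin: slim grips at the ends of the grey rack, scene (370,208) and (414,222); the middle ones (383,214) and (398,216) look fat or waisted. The purple and pink racks, at (417,190) and (495,222), are decoys. I'll check the choice with a close crop.

```bash
python3 - <<'E'
import cv2,numpy as np
a=cv2.imread('pics/scene0.png')[185:265,350:430];b=cv2.imread('pics/side0.png')[225:305,280:360]
cv2.imwrite('pics/crop.png',np.hstack([cv2.resize(i,(400,400),interpolation=cv2.INTER_CUBIC) for i in(a,b)]))
E
```

```text
(no output)
```

View pics/crop.png

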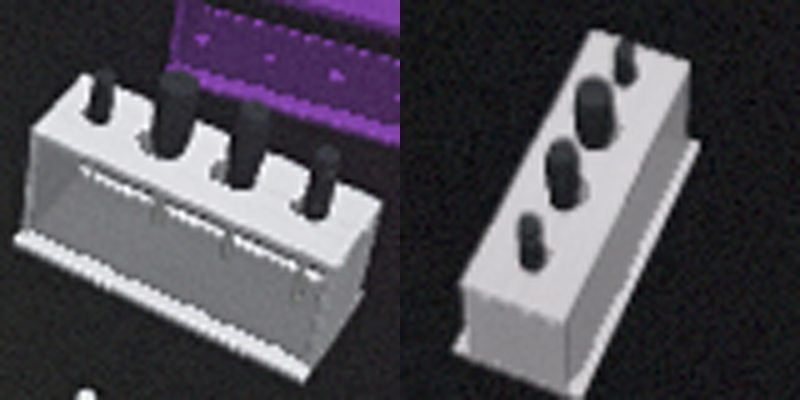

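The near grip, scene (414,222) and side (305,270), is slim and taller than the far one, which is the short hook pick. So the pin is in the rack's y=+75 end hole. I'll move above it.

```bash
python3 -m creep '[[53,-14,0,0,0,0,50],[53,-14,0,0,0,0,50],[53,-14,0,0,0,0,50],[53,-14,0,0,0,0,50],[53,-14,0,0,0,0,50],[53,-14,0,0,0,0,50],[57,-14,0,0,0,0,50],[0,0,0,0,0,6.2,50],[0,0,0,0,0,6.2,50],[0,0,0,0,0,0,50]]'
python3 - <<'E'
from h import *
np.set_printoptions(precision=4,suppress=True)
p=snap('wrist','w1.png')
for t in('pin_grip','rack','nut_driver','screwdriver','hook_pick'):
        for d in spotter.pinpoint(p,t)[:3]:
            X=w(p,d['centre']); print(t,round(d['conf'],2),X,px(p,X)[0].round())
E
```

```text
time: 2.35
tcp_pos: [0.5019, 0.3753, 0.2422]
tool_rot: [0.779, 0.627, -0.0, -0.0]
contact_force: [0.0, -0.6, -0.0]
width: 0.0499
finger_force: 0.0
pin_grip 0.85 [0.4988 0.3762 0.1231] [311. 203.]
rack 0.95 [ 0.4865  0.2999 -0.0017] [316. 234.]
rack 0.67 [0.2595 0.3352 0.0021] [139. 245.]
nut_driver 0.77 [0.4824 0.2787 0.095 ] [317. 290.]
screwdriver 0.77 [0.4916 0.3239 0.0961] [316. 248.]
hook_pick 0.67 [0.4699 0.2287 0.0944] [315. 332.]
```

View pics/w1.png

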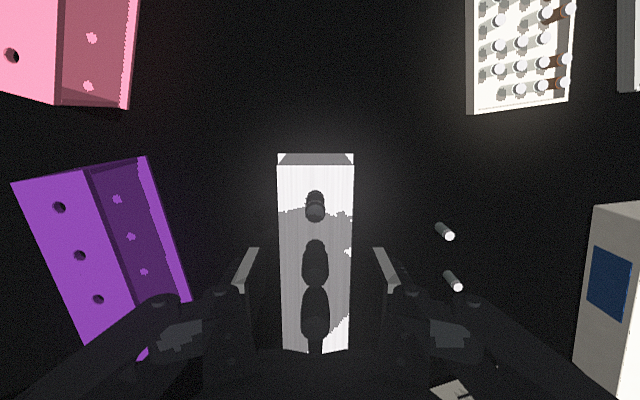

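Wrist view: the pin is at (315,205), on the finger centreline (column ~316). The rack's edges run parallel to the fingers' approach plane. I'll descend and grip.

```bash
python3 -m creep '[[0,0,30,0,0,0,50],[0,0,30,0,0,0,50],[0,0,30,0,0,0,50],[0,0,22,0,0,0,50],[0,0,14,0,0,0,50],[0,0,0,0,0,0,0],[0,0,0,0,0,0,0],[0,0,0,0,0,0,0],[0,0,0,0,0,0,0],[0,0,0,0,0,0,0]]'
python3 - <<'E'
from h import *
np.set_printoptions(precision=4,suppress=True)
for n in('wrist','side'):
    p=snap(n)
    for t in('pin_grip','pin_tip'):
        for d in spotter.pinpoint(p,t)[:1]:
            X=w(p,d['centre']); print(n,t,round(d['conf'],2),X)
E
```

```text
time: 3.9
tcp_pos: [0.5026, 0.3754, 0.1172]
tool_rot: [0.779, 0.627, 0.001, 0.0]
contact_force: [-0.7, 0.1, 4.2]
width: 0.0146
finger_force: 58.4
wrist pin_grip 0.8 [0.5033 0.3729 0.122 ]
side pin_grip 0.51 [0.5068 0.3756 0.1156]
```

```bash
python3 -m creep '[[0,0,-10,0,0,0,0],[0,0,-15,0,0,0,0],[0,0,-20,0,0,0,0],[0,0,-20,0,0,0,0],[0,0,-25,0,0,0,0],[0,0,-25,0,0,0,0],[0,0,-25,0,0,0,0],[0,0,-20,0,0,0,0],[0,0,-10,0,0,0,0],[0,0,0,0,0,0,0]]'
python3 - <<'E'
from h import *
np.set_printoptions(precision=4,suppress=True)
for n in('wrist','side','scene'):
    p=snap(n,n+'2.png')
    for t in('pin_grip','pin_tip','release_hole'):
        for d in spotter.pinpoint(p,t)[:1]:
            X=w(p,d['centre']); print(n,t,round(d['conf'],2),X,px(p,X)[0])
print(status.get_state()['contact_force'])
E
```

```text
time: 5.45
tcp_pos: [0.5023, 0.3752, 0.2872]
tool_rot: [0.779, 0.627, 0.001, 0.0]
contact_force: [0.5, -0.2, -0.8]
width: 0.0144
finger_force: 58.4
wrist pin_grip 0.97 [0.5017 0.3706 0.2923] [315.633  287.8315]
wrist pin_tip 0.69 [0.5048 0.3695 0.1831] [319.6428 215.3097]
side pin_grip 0.66 [0.5029 0.3747 0.1825] [304.6338 262.3023]
side pin_tip 0.57 [0.5009 0.3707 0.18  ] [305.5723 261.7339]
side release_hole 0.64 [ 0.5276 -0.1043  0.1256] [324.7777 160.9324]
scene pin_tip 0.6 [0.4996 0.3714 0.1855] [417.2509 204.6481]
scene release_hole 0.79 [ 0.52   -0.0964  0.128 ] [271.4852 184.5087]
[ 0.1333 -0.666  -0.2251]
```

```bash
python3 -m creep '[[0,0,0,0,0,-6.2,0],[0,0,0,0,0,-6.2,0],[-62,3,0,0,0,0,0],[-62,3,0,0,0,0,0],[-62,3,0,0,0,0,0],[-62,3,0,0,0,0,0],[-62,3,0,0,0,0,0],[-62,3,0,0,0,0,0],[-60,3,0,0,0,0,0],[-38,0.7,0,0,0,0,0]]'
python3 - <<'E'
from h import *
np.set_printoptions(precision=4,suppress=True)
for n in('wrist','side','scene'):
    p=snap(n,n+'3.png')
    for t in('pin_grip','pin_tip','release_hole'):
        for d in spotter.pinpoint(p,t)[:1]:
            X=w(p,d['centre']); print(n,t,round(d['conf'],2),X,px(p,X)[0])
s=status.get_state();print(s['contact_force'],s['tcp_pos'])
E
```

```text
time: 7.3
tcp_pos: [0.5236, -0.0977, 0.2865]
tool_rot: [0.708, 0.706, 0.0, 0.0]
contact_force: [0.3, -0.1, -0.8]
width: 0.0149
finger_force: 58.5
wrist pin_grip 0.58 [ 0.5229 -0.0994  0.2935] [312.7555 284.0526]
wrist pin_tip 0.55 [ 0.5246 -0.0995  0.1873] [316.1458 212.9831]
wrist release_hole 0.56 [ 0.5271 -0.0975  0.1323] [318.691  193.4352]
side pin_grip 0.45 [ 0.5247 -0.0971  0.2863] [325.3734 129.7606]
side pin_tip 0.39 [ 0.5281 -0.0983  0.1801] [324.3917 151.5142]
side release_hole 0.74 [ 0.528  -0.1041  0.1247] [324.6668 161.1329]
scene pin_grip 0.55 [ 0.5217 -0.0963  0.2903] [268.2361 142.6625]
scene pin_tip 0.6 [ 0.5221 -0.0956  0.185 ] [270.4068 170.9163]
scene release_hole 0.56 [ 0.523  -0.1001  0.1306] [269.9976 184.1086]
[0.5398 0.4379 0.0628] [ 0.5238 -0.0942  0.2863]
```

View pics/wrist3.png

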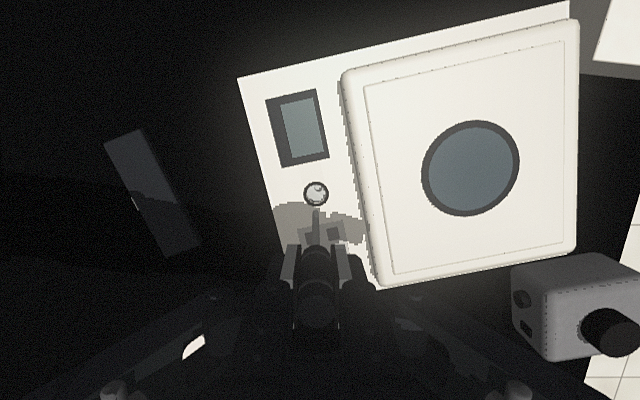

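```bash
python3 -m creep '[[0,0,15,0,0,0,0],[0,0,15,0,0,0,0],[0,0,8,0,0,0,0],[0,0,4,0,0,0,0],[0,0,0,0,0,0,0],[0,0,0,0,0,0,0],[0,0,0,0,0,0,0],[0,0,0,0,0,0,0],[0,0,0,0,0,0,0],[0,0,0,0,0,0,0]]'
python3 - <<'E'
from h import *
np.set_printoptions(precision=4,suppress=True)
for n in('wrist','side','scene'):
    p=snap(n,n+'4.png'); np.save(n+'4.npy',p,allow_pickle=True)
    for t in('pin_grip','pin_tip','release_hole'):
        for d in spotter.pinpoint(p,t)[:1]:
            X=w(p,d['centre']); print(n,t,round(d['conf'],2),X,px(p,X)[0])
s=status.get_state();print(s['contact_force'],s['tcp_pos'])
def c(f,u,v,h=20): return cv2.resize(cv2.imread('pics/'+f)[v-h:v+h,u-h:u+h],(390,290) if 0 else (400,400),interpolation=cv2.INTER_CUBIC)
a=np.hstack([c('wrist3.png',316,200,25),c('wrist4.png',316,200,25)]);cv2.imwrite('pics/c4.png',a)
E
```

```text
time: 9.15
tcp_pos: [0.5237, -0.095, 0.2443]
tool_rot: [0.707, 0.707, 0.0, 0.0]
contact_force: [-0.1, -0.8, -0.7]
width: 0.0146
finger_force: 58.5
wrist pin_grip 0.84 [ 0.521  -0.0973  0.2486] [308.2494 282.1274]
wrist pin_tip 0.77 [ 0.5259 -0.0996  0.1447] [317.6741 216.2607]
wrist release_hole 0.86 [ 0.5252 -0.1001  0.1307] [316.7204 211.5591]
side pin_grip 0.38 [ 0.5281 -0.0936  0.2438] [324.1891 139.4314]
side pin_tip 0.59 [ 0.5286 -0.0996  0.1406] [324.312  158.9609]
side release_hole 0.57 [ 0.5244 -0.1015  0.1251] [325.5156 161.6787]
scene pin_tip 0.52 [ 0.5195 -0.0987  0.1466] [270.6115 179.7688]
scene release_hole 0.73 [ 0.5224 -0.0976  0.128 ] [270.8047 184.827 ]
[-0.455 -0.748 -1.289] [ 0.5237 -0.095   0.2443]
```

View pics/c4.png

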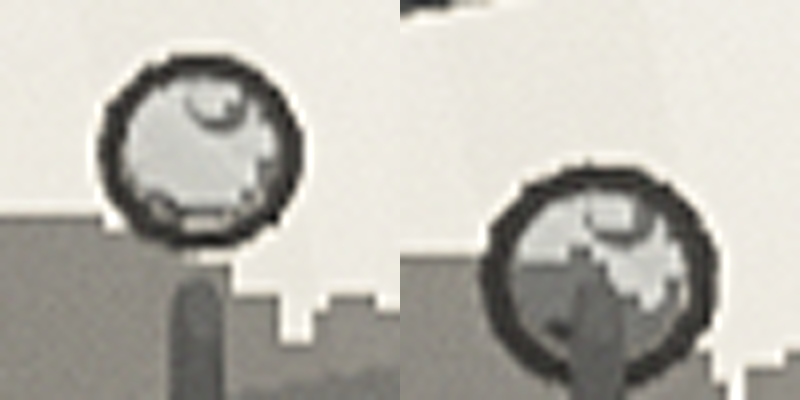

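Both crops show the dark ring, and inside it the guide hole's arc toward the upper right: wrist4 pixel ~(317.6,201), with the ring centre at ~(315.7,209). The rod's end is at ~(315,206). I'll convert these to positions.

```bash
python3 - <<'E'
from h import *
np.set_printoptions(precision=4,suppress=True)
p=np.load('wrist4.npy',allow_pickle=True).item()
f=lambda x,y:(291+(x+.5)/8-.5,175+(y+.5)/8-.5)
ring=onz(p,f(200.5,276),.130);g=onz(p,f(216,211),.116)
print('ring',ring,'guide',g,(g-ring)*1e3)
Rm=cv2.Rodrigues(np.array(p['rvec'],float))[0];C=-Rm.T@np.array(p['tvec']).ravel();print('cam',C)
th=np.linspace(0,2*np.pi,48)
def crop(X): return (px(p,X)-[290.5,174.5])*8-.5
def bb(c,r):
    q=crop(np.c_[c[0]+r*np.cos(th),c[1]+r*np.sin(th),np.full(48,c[2])]);return q.min(0),q.max(0)
print('ring bb',bb(ring,.0125),'guide bb',bb(g,.00375))
for t in([.5237,-.0996,.1421],[.5257,-.0996,.1421],[.5237,-.0976,.1421]): print(t,bb(t,.0025))
E
```

```text
ring [ 0.5243 -0.0982  0.13  ] guide [ 0.526 -0.095  0.116] [  1.6659   3.1244 -14.    ]
cam [ 0.5243 -0.0234  0.3762]
ring bb (array([ 79.8995, 158.9016]), array([321.2789, 389.9604])) guide bb (array([181.532 , 177.5798]), array([250.5448, 244.1582]))
[0.5237, -0.0996, 0.1421] (array([169.1768, 301.3307]), array([219.6374, 349.3623]))
[0.5257, -0.0996, 0.1421] (array([189.3841, 301.3721]), array([239.8432, 349.4035]))
[0.5237, -0.0976, 0.1421] (array([169.1442, 281.9545]), array([219.7192, 330.204 ]))
```

```bash
python3 - <<'E'
import cv2,numpy as np
a=cv2.imread('pics/wrist4.png',0)
print('cols 308..323');
for v in range(198,226): print(v,a[v,306:326])
E
```

```text
cols 308..323
198 [129  58  52  59  57  58  59  51  87  97  68  69  62  55  64  68  62  61
  69 203]
199 [ 88  60  62  57  65  88 115 153 153 173 163 157 156 124 104  63  61  66
  58  97]
200 [ 60  66  51 118 162 175 183 213 190 211 212 210 216 200 136  90  72  65
  66  61]
201 [ 63  55 115 193 219 212 205 206 175 200 207 204 209 221 137 110  93  92
  68  67]
202 [ 54 116 183 212 210 209 208 209 130 202 208 210 212 219 131 116 112 171
  89  63]
203 [ 82 184 208 203 202 207 208 212 164 163 170 174 175 177 122 105 126 210
 123  80]
204 [162 210 207 204 202 204 210 216 216 137  94  96  95  92  98 105 171 211
 128  77]
205 [208 205 202 201 202 205 172 175 179 194 164 132 114 105 142 171 202 212
 171 165]
206 [208 209 204 207 209 217 123 106 101 217 216 193 178 166 201 208 206 208
 210 220]
207 [171 170 170 166 172 178 121 114 113 177 173 214 214 204 198 199 199 198
 203 219]
208 [115 109 110 104 109 110 113 119 116 111 103 208 210 208 204 197 198 204
 210 220]
209 [119 117 115 119 116 116 121 120 117 115 101 195 210 208 209 202 198 206
 170 175]
210 [119 118 119 120 117 120 119 106 104 1
[... 649 characters left out ...]
 64]
218 [ 54  52  63 106 115 116  91  92  93  91  87  90  95 115 127 115 115  80
  60  56]
219 [ 55  49  53  56  95 113  98  91  93  87  91  93  98 111 115  79  53  57
  62  52]
220 [ 74  53  55  55  52  52  92  93  92  91  93  92  92  76  59  56  54  53
  64 107]
221 [121  91  59  51  48  47  75  88  90  92  91  87  95  60  55  56  51  67
 119 143]
222 [140 133 118  84  88  56  69  90  92  90  90  93  94  51  45  63 107 117
 140 140]
223 [141 140 143 123 134 112  89  85  94  95  90  94  85  86 102 116 143 142
 144 137]
224 [139 138 139 138 142 150 100  86  92  90  90  92  77 117 144 146 142 138
 134 136]
225 [138 137 132 137 140 143  89  82  92  89  86  88  84 118 140 140 135 139
 135 139]
```

```bash
python3 -m creep '[[1.5,1,0,0,0,0,0],[1.4,0.9,0,0,0,0,0],[0,0,4,0,0,0,0],[0,0,4,0,0,0,0],[0,0,4,0,0,0,0],[0,0,4,0,0,0,0],[0,0,3,0,0,0,0],[0,0,2,0,0,0,0],[0,0,0,0,0,0,0],[0,0,0,0,0,0,0]]'
python3 - <<'E'
from h import *
np.set_printoptions(precision=4,suppress=True)
p=snap('wrist','wrist5.png');np.save('wrist5.npy',p,allow_pickle=True)
for X in([.526,-.095,.116],[.5243,-.0982,.13]): print(px(p,X)[0])
s=status.get_state();print(s['contact_force'],s['tcp_pos'])
a=cv2.imread('pics/wrist5.png')[190:230,295:335];cv2.imwrite('pics/c5.png',cv2.resize(a,(600,600),interpolation=cv2.INTER_CUBIC))
E
```

```text
time: 11.0
tcp_pos: [0.5257, -0.0921, 0.2234]
tool_rot: [0.707, 0.707, 0.0, 0.0]
contact_force: [0.2, 0.5, -0.4]
width: 0.0144
finger_force: 58.5
[315.263  211.2143]
[313.0055 220.6347]
[ 0.0548  0.4736 -0.7771] [ 0.5257 -0.0921  0.2234]
```

View pics/c5.png

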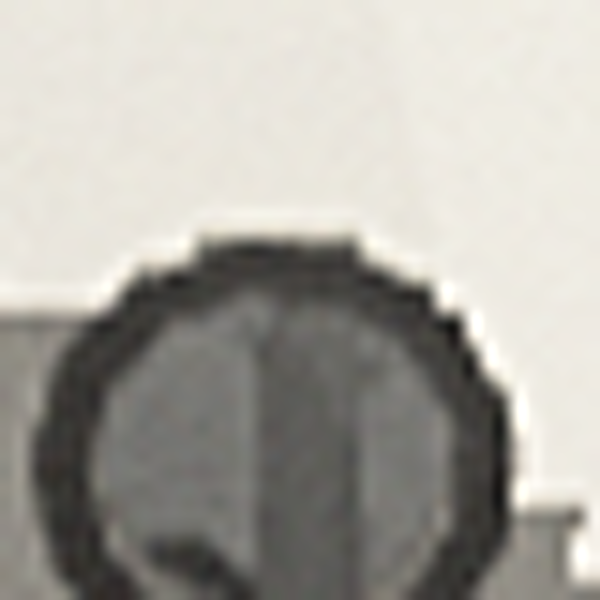

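The rod is over the upper part of the hole, in line with the guide hole (columns 306 and 311 in the crop, about 0.3 mm apart). Now I'll feel downward in small steps.

```bash
python3 -m creep '[[0,0,0.7,0,0,0,0],[0,0,0.7,0,0,0,0],[0,0,0.7,0,0,0,0],[0,0,0.7,0,0,0,0],[0,0,0.7,0,0,0,0],[0,0,0.7,0,0,0,0],[0,0,0.6,0,0,0,0],[0,0,0.6,0,0,0,0],[0,0,0.6,0,0,0,0],[0,0,0,0,0,0,0]]'
```

```text
time: 12.3
tcp_pos: [0.5257, -0.0922, 0.2173]
tool_rot: [0.707, 0.707, 0.0, 0.0]
contact_force: [-0.7, -1.4, -0.4]
width: 0.0145
finger_force: 58.5
```

```bash
python3 -m creep '[[0,0,0.5,0,0,0,0],[0,0,0.5,0,0,0,0],[0,0,0.5,0,0,0,0],[0,0,0.5,0,0,0,0],[0,0,0.5,0,0,0,0],[0,0,0.5,0,0,0,0],[0,0,0.5,0,0,0,0],[0,0,0.5,0,0,0,0],[0,0,0,0,0,0,0],[0,0,0,0,0,0,0]]'
```

```text
time: 13.55
tcp_pos: [0.5256, -0.0921, 0.2133]
tool_rot: [0.707, 0.707, -0.0, -0.0]
contact_force: [0.1, -1.1, -0.8]
width: 0.0142
finger_force: 58.5
```

No axial force, and the tip is about 5 mm below the plate top, so it's in the guide. Going on.

```bash
python3 -m creep '[[0,0,1,0,0,0,0],[0,0,1,0,0,0,0],[0,0,1,0,0,0,0],[0,0,1,0,0,0,0],[0,0,1,0,0,0,0],[0,0,1,0,0,0,0],[0,0,1,0,0,0,0],[0,0,1,0,0,0,0],[0,0,0,0,0,0,0],[0,0,0,0,0,0,0]]'
```

```text
time: 14.8
tcp_pos: [0.5256, -0.0921, 0.2052]
tool_rot: [0.707, 0.707, -0.0, -0.0]
contact_force: [1.2, -2.1, -1.6]
width: 0.015
finger_force: 58.4
```

```bash
python3 -m creep '[[0,0,1,0,0,0,0],[0,0,1,0,0,0,0],[0,0,1,0,0,0,0],[0,0,1,0,0,0,0],[0,0,1,0,0,0,0],[0,0,1,0,0,0,0],[0,0,0,0,0,0,0],[0,0,0,0,0,0,0],[0,0,0,0,0,0,0],[0,0,0,0,0,0,0]]'
```

```text
time: 16.05
tcp_pos: [0.5256, -0.0922, 0.2004]
tool_rot: [0.707, 0.707, 0.0, 0.0]
contact_force: [-1.7, -1.0, 8.6]
width: 0.0148
finger_force: 59.3
```

```bash
python3 -m creep '[[0,0,0.7,0,0,0,0],[0,0,0.7,0,0,0,0],[0,0,0.7,0,0,0,0],[0,0,0.7,0,0,0,0],[0,0,0,0,0,0,0],[0,0,0,0,0,0,0],[0,0,0,0,0,0,0],[0,0,0,0,0,0,0],[0,0,0,0,0,0,0],[0,0,0,0,0,0,0]]'
python3 - <<'E'
from h import *
p=snap('side')
for t in('lid','pin_tip','pin_grip'):
  for d in spotter.pinpoint(p,t)[:1]: print(t,d['conf'],w(p,d['centre']).round(4))
E
```

```text
time: 17.3
tcp_pos: [0.5255, -0.0924, 0.1978]
tool_rot: [0.707, 0.707, -0.0, 0.001]
contact_force: [-3.3, -1.8, 10.5]
width: 0.0144
finger_force: 59.8Traceback (most recent call last):
  File "<stdin>", line 4, in <module>
ValueError: it knows: beaker, centrifuge, hook_pick, jar, nut_driver, pin_grip, pin_tip, rack, release_hole, screwdriver, solvent, vial
```

```bash
python3 -m creep '[[0,0,0.7,0,0,0,0],[0,0,0.7,0,0,0,0],[0,0,0.7,0,0,0,0],[0,0,0.7,0,0,0,0],[0,0,0,0,0,0,0],[0,0,0,0,0,0,0],[0,0,0,0,0,0,0],[0,0,0,0,0,0,0],[0,0,0,0,0,0,0],[0,0,0,0,0,0,0]]'
python3 - <<'E'
from h import *
snap('side','side6.png')
a=cv2.imread('pics/side6.png')[90:220,230:370]; b=cv2.imread('pics/side0.png')[90:220,230:370]
cv2.imwrite('pics/c6.png',cv2.resize(np.hstack([b,a]),None,fx=2.8,fy=2.8))
print(np.abs(a.astype(int)-b).mean(2)[40:].mean())
E
```

```text
time: 18.6
tcp_pos: [0.5259, -0.0923, 0.1945]
tool_rot: [0.707, 0.707, 0.0, 0.001]
contact_force: [-1.5, -0.6, 6.0]
width: 0.0146
finger_force: 58.8
25.885846560846563
```

View pics/c6.png

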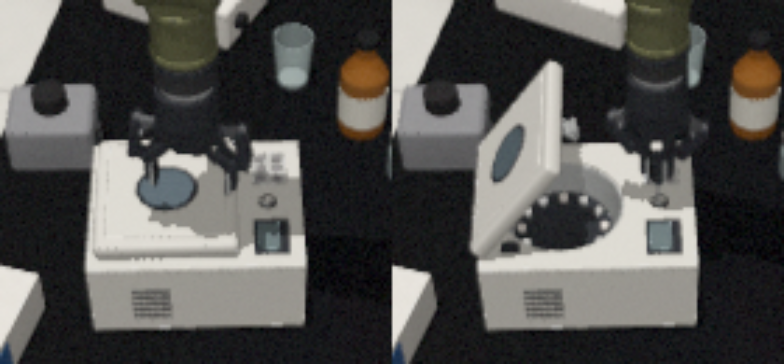

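The lid has swung open in the right half of the crop. Withdrawing straight up.

```bash
python3 -m creep '[[0,0,-3,0,0,0,0],[0,0,-5,0,0,0,0],[0,0,-8,0,0,0,0],[0,0,-10,0,0,0,0],[0,0,-12,0,0,0,0],[0,0,-14,0,0,0,0],[0,0,-14,0,0,0,0],[0,0,-14,0,0,0,0],[0,0,-12,0,0,0,0],[0,0,-5,0,0,0,0]]'
```

```text
time: 19.9
tcp_pos: [0.526, -0.0922, 0.2917]
tool_rot: [0.707, 0.707, 0.0, 0.0]
contact_force: [0.2, 0.5, -0.7]
width: 0.0144
finger_force: 58.5
```

```bash
python3 -m creep '[[40,-3,0,0,0,0,0],[62,-3,0,0,0,0,0],[62,-3,0,0,0,0,0],[62,-3,0,0,0,0,0],[62,-3,0,0,0,0,0],[62,-3,0,0,0,0,0],[62,-3,0,0,0,0,0],[55.4,-2.6,0,0,0,0,0],[0,0,0,0,0,6.2,0],[0,0,0,0,0,6.2,0]]'
python3 -m creep '[[0,0,20,0,0,0,0],[0,0,20,0,0,0,0],[0,0,15,0,0,0,0],[0,0,8,0,0,0,0],[0,0,0,0,0,0,0],[0,0,0,0,0,0,0],[0,0,0,0,0,0,0],[0,0,0,0,0,0,0],[0,0,0,0,0,0,0],[0,0,0,0,0,0,0]]'
python3 - <<'E'
from h import *
np.set_printoptions(precision=4,suppress=True)
for n in('wrist','side','scene'):
    p=snap(n,n+'7.png')
    for t in('pin_grip','pin_tip'):
        for d in spotter.pinpoint(p,t)[:1]: print(n,t,round(d['conf'],2),w(p,d['centre']))
    if n=='wrist': print('hole exp',px(p,[.5025,.3735,.095]))
a=cv2.imread('pics/wrist7.png')[130:270,240:400];b=cv2.imread('pics/scene7.png')[150:255,360:480]
cv2.imwrite('pics/c7.png',np.hstack([cv2.resize(i,(400,350),interpolation=cv2.INTER_CUBIC) for i in(a,b)]))
E
```

```text
time: 21.15
tcp_pos: [0.5014, 0.3762, 0.2898]
tool_rot: [0.78, 0.626, -0.001, 0.0]
contact_force: [0.7, -0.1, -0.5]
width: 0.0145
finger_force: 58.5
time: 22.4
tcp_pos: [0.502, 0.3753, 0.2277]
tool_rot: [0.779, 0.627, 0.0, 0.0]
contact_force: [-0.5, -0.6, -0.3]
width: 0.0142
finger_force: 58.6
wrist pin_grip 0.72 [0.4984 0.3741 0.23  ]
wrist pin_tip 0.6 [0.5029 0.3731 0.1303]
hole exp [[316.2161 201.4576]]
side pin_grip 0.53 [0.5015 0.3739 0.2257]
side pin_tip 0.43 [0.4987 0.3735 0.1241]
scene pin_tip 0.42 [0.5007 0.371  0.1272]
```

View pics/c7.png

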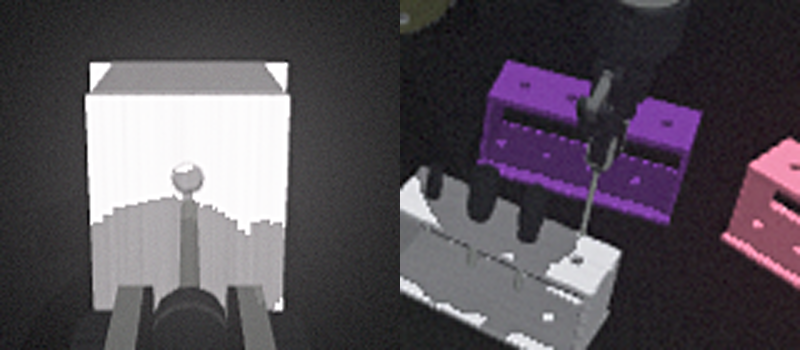

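The rod hangs right in front of its own hole: hole at wrist crop (187,178), rod at column 190, about 1 mm off. Lowering with a slight correction.

```bash
python3 -m creep '[[0,-0.6,10,0,0,0,0],[0,0,10,0,0,0,0],[0,0,7,0,0,0,0],[0,0,4,0,0,0,0],[0,0,4,0,0,0,0],[0,0,4,0,0,0,0],[0,0,7,0,0,0,0],[0,0,7,0,0,0,0],[0,0,7,0,0,0,0],[0,0,0,0,0,0,0]]'
```

```text
time: 24.1
tcp_pos: [0.5009, 0.3751, 0.1668]
tool_rot: [0.779, 0.627, -0.001, -0.0]
contact_force: [0.0, -1.4, -0.5]
width: 0.0143
finger_force: 58.6
```

```bash
python3 -m creep '[[0,0,8,0,0,0,0],[0,0,8,0,0,0,0],[0,0,8,0,0,0,0],[0,0,8,0,0,0,0],[0,0,6,0,0,0,0],[0,0,4,0,0,0,0],[0,0,3,0,0,0,0],[0,0,2,0,0,0,0],[0,0,1,0,0,0,0],[0,0,0,0,0,0,0]]'
```

```text
time: 25.35
tcp_pos: [0.5014, 0.3755, 0.1198]
tool_rot: [0.779, 0.627, 0.0, 0.0]
contact_force: [0.7, 0.7, -0.3]
width: 0.0148
finger_force: 58.6
```

```bash
python3 -m creep '[[0,0,0.6,0,0,0,0],[0,0,0.6,0,0,0,0],[0,0,0.6,0,0,0,0],[0,0,0.4,0,0,0,0],[0,0,0.4,0,0,0,0],[0,0,0,0,0,0,0],[0,0,0,0,0,0,0],[0,0,0,0,0,0,0],[0,0,0,0,0,0,0],[0,0,0,0,0,0,0]]'
```

```text
time: 26.6
tcp_pos: [0.5014, 0.3754, 0.1172]
tool_rot: [0.779, 0.627, 0.0, -0.0]
contact_force: [-1.5, -1.1, 4.1]
width: 0.0148
finger_force: 58.9
```

It's seated, with the same 4 N and the same height as at pick-up. Releasing and retreating.

```bash
python3 -m creep '[[0,0,0,0,0,0,50],[0,0,0,0,0,0,50],[0,0,0,0,0,0,50],[0,0,0,0,0,0,50],[0,0,-10,0,0,0,50],[0,0,-25,0,0,0,50],[0,0,-30,0,0,0,50],[0,0,-35,0,0,0,50],[0,0,-30,0,0,0,50],[0,0,0,0,0,0,50]]'
python3 - <<'E'
from h import *
np.set_printoptions(precision=4,suppress=True)
for n in('wrist','side','scene'):
    p=snap(n,n+'8.png')
    for t in('pin_grip','pin_tip','screwdriver'):
        for d in spotter.pinpoint(p,t)[:1]: print(n,t,round(d['conf'],2),w(p,d['centre']))
a=cv2.imread('pics/side8.png')[90:310,230:370];b=cv2.imread('pics/scene8.png')[170:270,340:480]
cv2.imwrite('pics/c8.png',np.hstack([cv2.resize(a,(350,550)),cv2.resize(b,(440,550),interpolation=cv2.INTER_CUBIC)]))
E
```

```text
time: 27.85
tcp_pos: [0.5029, 0.3765, 0.2509]
tool_rot: [0.779, 0.627, 0.003, 0.0]
contact_force: [-0.5, -0.1, -0.2]
width: 0.0498
finger_force: 0.0
wrist pin_grip 0.95 [0.5018 0.3728 0.1235]
wrist screwdriver 0.67 [0.4669 0.2286 0.0938]
side pin_grip 0.52 [0.5023 0.3775 0.115 ]
side screwdriver 0.56 [0.4925 0.3221 0.093 ]
scene pin_grip 0.53 [0.5021 0.3723 0.1199]
scene pin_tip 0.65 [ 0.4343 -0.4129 -0.0018]
scene screwdriver 0.61 [0.491  0.3235 0.0977]
```

View pics/c8.png

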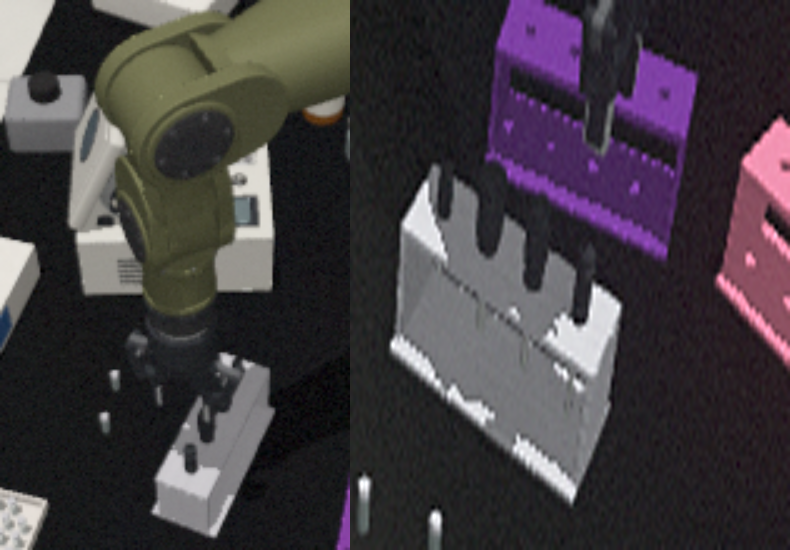

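The pin stands upright and seated in its hole, at height ~0.12. The lid is open and the gripper is clear. Handing in.

```bash
python3 -c "
from station import ticket
print(ticket.finish_job())"
```

```text
the job is handed in; nothing more can be done
None
```

The latch tripped, the lid is standing open, and the pin hangs back in its original rack hole; I handed the job in at about 28 s, the highest force I read was about 10.5 N, and no verdict came back.

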